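Lay the pipette canister down against its stop

ROBOT

A 6-joint arm with a two-finger parallel gripper is mounted at the origin on a cart in front of the work surface, level with it; the furniture and walls round the work are solid. World frame = base frame: x ahead of the robot, y to its left, z up, the work surface at z = 0. Lengths are in m, angles in rad, forces in N, time in s.
With the tool pointing down it reaches from about 0.375 to 0.9 m from the base axis. Payload 3.1 kg.
Tool frame: the origin (TCP) lies midway between the tips of the shut fingers; the grasp point (between the pads) lies 19 mm behind it; x points along the fingers, y is the direction in which the jaws open and shut, and the axes are right-handed (so a half turn about x gives the same grasp; the last joint's range is limited). The gripper opens to 87 mm and grips with 3 to 60 N. Pads are 19 mm wide; open, the fingers measure 117 mm over their backs; the gripper's body (75 mm by 190 mm) begins 51 mm behind the grasp point.
Start: joints at [0.948, 0.527, 1.433, -0, 1.181, -0.178], TCP at [0.269, 0.564, 0.223] pointing down, gripper open.
Joint ranges: [-3.08, 3.08], [-0.75, 2.2], [0.22, 2.44], [-1.43, 4.57], [0, 2.65], [-2.85, 2.85]. Speed limits (rad/s): [2.79, 2.79, 3.14, 3.14, 3.14, 3.14].

INTERFACE

Orientations are given as a unit quaternion [x, y, z, w].
In Python, from bench import robot gives the robot as it stands.
- The arm moves only by the tool arm_command, never from a script. Its argument "plan" is a list of rows, each an object with "linear": the shift along the tool's x, y, z in mm, a list of three; "rot": the turn, a rotation vector about the tool's x, y, z in rad, a list of three; "fingers": the closure, from 0 (fully open) to 1 (shut). In form: [{"linear": [x, y, z], "rot": [ax, ay, az], "fingers": fingers}, ...]. A call has 1 to 5 rows; each row is the pose to reach, as a shift and turn from the pose commanded when the call began, along the tool's axes at that moment; what a row does not reach only later rows make up. A row lasts 1/8 s, in which the tool goes at most 62.5 mm and 10.7 degrees, less where a joint would pass 70% of its speed; a pose out of reach is approached as far as the arm can. A call with a gripper value outside its range is refused whole. The fingers move at their own pace and stop on an object; "squeeze" is the grip in N (left out, the last holds). Time passes only in rows, so rows that repeat a pose let the fingers close. It gives the time, the measured TCP pose, the force and the opening at its end, in the units of the state.
- robot.get_state(): the state, without advancing time (a new reading comes with each control period).
- robot.camera(name): name is "side" or "top"; returns the picture (420x560x3 uint8, red, green, blue); there is no depth.
- robot.calibration(name): a dict with "fx", "fy", "cx", "cy" (pixels), "pose" (4x4, takes a point from camera to world coordinates). Camera axes: x right, y down, z forward; pixel columns grow to the right and rows downward; lengths in m; the calibration is good to about 2 mm. A picture is of the moment at which its call begins. calibration takes no time and is no camera call.
- robot.job_done(): hands the job in, once; it reports no verdict.
The state is a dict: "clock": time; "joint_positions": joint angles; "joint_vel": joint speeds; "tau": joint torques, N m; "tcp_pos": TCP position; "ee_rot": TCP orientation; "contact_force": force on the tool from outside, world axes, zero at the start; "wrist_torque": the same for the moment, N m; "width": finger opening in m.
Only numpy, scipy, OpenCV 4.12 (cv2) and the standard library are available. Lean on these libraries where they do the work, as an engineer would, in place of code of your own. Each camera call takes 0.05 s, during which the arm holds its last target. There are 200 camera calls.

TASK

Tip the tall, open steel canister over in its white rest, away from the stop plate, and let it down gently on its side without letting it drop: a fingertip put inside its mouth can both push it over and hold it back on the way down. Then push it along the rest until its bottom is fully home against the stop plate. Do not pick it up, and leave the small bottles standing where they are.

Things in the scene. Friction and masses are not known exactly. Their poses are not given: they have to be found in the camera images.
- canister: Loose empty square stainless canister, 80 x 80 mm outside, 210 mm tall, open on top, walls and bottom 3 mm (mouth 74 x 74 mm inside), about 0.35 kg. Starts upright between the rest's rails near the stop plate. Origin: centre of its underside; z runs to the mouth; x starts along the rest's x.
- canister_mouth (a point): Centre of the canister's open mouth, in the plane of its rim, 210 mm from its underside along its z. Tipped about its lower edge farthest from the stop, the canister balances at about 20 degrees; beyond that it falls by itself unless held back.
- rest: White plastic rest with a grippy dark rubber floor, fixed, 390 x 116 mm. Origin: centre of its underside, on the bench; x runs along it away from the stop plate: tip the canister towards +x. Floor 4 mm thick; two rails along x, inner faces 86 mm apart, tops 19 mm above the bench; stop plate at the -x end, 104 mm wide, top 66 mm above the bench.
- stop_face (a point): Middle of the foot of the stop plate's inner face, at the level of the rest's floor (4 mm above the bench), at x = -177 mm of the rest. The lying canister's bottom must end against this face.
- vial_a: Small beige plastic bottle with a white cap, 32 mm across, 84 mm tall, standing beside the rest; bystander. Origin: centre of its underside.
- vial_b: Clear screw-cap bottle with a blue cap, 45 mm across, 107 mm tall, standing near the rest; bystander. Origin: centre of its underside.
- vial_c: Small beige plastic bottle with a white cap, 32 mm across, 72 mm tall, standing near the rest; bystander. Origin: centre of its underside.

How it is judged:
At the end, for the whole second after the job is handed in: The canister lies still on its side on the rest's floor (axis within 3 degrees of level and 4 degrees of the rest's length, mouth away from the stop), its bottom within 6 mm of the stop plate (angle between canister's own z axis and vertical between 1.52 and 1.62 rad and angle between the z axis of canister and the x axis of rest, either way round below 0.07 rad and x of canister_mouth in the frame of rest above 0 m and x of canister in the frame of stop_face between -0.004 and 0.006 m and z of canister in the frame of stop_face below 0.046 m and linear speed of canister below 0.01 m/s); the robot touches nothing.
It fails at once if the canister falls freely (turns faster than 3.5 rad/s) (angular speed of canister above 3.5 rad/s).
It fails at once if the canister lands hard (still turns faster than 2.5 rad/s in the last 20 degrees) (angle between canister's own z axis and vertical above 1.22 rad and angular speed of canister above 2.5 rad/s).
It fails at once if the canister is lifted or carried (middle of its underside more than 65 mm above the bench) (height (world z) of canister above 0.065 m).
It fails at once if a small bottle is moved more than 20 mm or tipped (distance of any of vial_a, vial_b, vial_c from where it was at the start of the episode above 0.02 m or angle between any of vial_a, vial_b, vial_c's own z axis and vertical above 0.4 rad).
It also fails if it takes over 54 s, if anything falls off the work surface, if the arm or the gripper's body presses on something with over 40 N, if the wrist force passes 120 N, or if a joint passes its speed limit or range.

## Working session

There is one attempt and no reset: what is moved stays moved. The work goes in short steps, Python scripts to look and compute and a tool call to move; the robot and the scene stay as the last step left them, time stands still between calls to the robot, and variables do not carry over. Pictures are saved under pics/ and viewed, about 8 in all and at most 12, crops included, and the job is handed in when it is done.

Besides the shell and the picture viewer there is one more tool, called as name(argument=value, ...) on one line, values as JSON. arm_command: Moves the arm, as the interface text tells. Its arguments: {"type":"object","properties":{"plan":{"type":"array","items":{"type":"object","properties":{"linear":{"type":"array","items":{"type":"number"}},"rot":{"type":"array","items":{"type":"number"}},"fingers":{"type":"number"}}}},"squeeze":{"type":"number"}},"required":["plan"]}

```bash
mkdir -p pics; ls
python3 - <<'E'
from bench import robot
import cv2
for n in("side","top"):
    cv2.imwrite(f"pics/{n}0.png",robot.camera(n)[:,:,::-1]); c=robot.calibration(n); print(n,c)
print(robot.get_state())
E
```

```text
pics
side {'fx': 453.8092413963689, 'fy': 453.8092413963689, 'cx': 268.6889622448494, 'cy': 212.02601855218956, 'pose': array([[ 0.49821729, -0.62852571,  0.59727294, -0.0082725 ],
       [-0.8670093 , -0.3679926 ,  0.33597071, -0.16462063],
       [ 0.00862579, -0.68522761, -0.72827791,  0.90078949],
       [ 0.        ,  0.        ,  0.        ,  1.        ]])}
top {'fx': 384.5514859266244, 'fy': 384.5514859266244, 'cx': 282.05827693519353, 'cy': 219.32278724889335, 'pose': array([[-0.02745304, -0.9883898 ,  0.14943873,  0.45296926],
       [-0.99947436,  0.02971928,  0.01295258,  0.19648483],
       [-0.01724341, -0.14900459, -0.98868615,  0.97643126],
       [ 0.        ,  0.        ,  0.        ,  1.        ]])}
{'clock': 0.1, 'joint_positions': array([ 9.47504070e-01,  5.28385021e-01,  1.43379278e+00, -3.81072246e-05,
        1.18140475e+00, -1.78503058e-01]), 'joint_vel': array([ 0.00023237, -0.00214426, -0.0030457 , -0.00044329,  0.00153356,
       -0.00022424]), 'tau': array([ 4.74863846e-04, -4.40986097e+01, -1.77150178e+01,  6.35472033e-02,
        5.33573760e-02, -1.28758418e-05]), 'tcp_pos': array([0.26850267, 0.56363968, 0.22165631]), 'ee_rot': array([ 0.15530594,  0.68995608, -0.15661116,  0.68942992]), 'contact_force': array([-0.12820535, -0.38335175,  0.05479869]), 'wrist_torque': array([ 0.0078268 , -0.03000132, -0.0076441 ]), 'width': 0.0874357296356934}
```

View pics/side0.png

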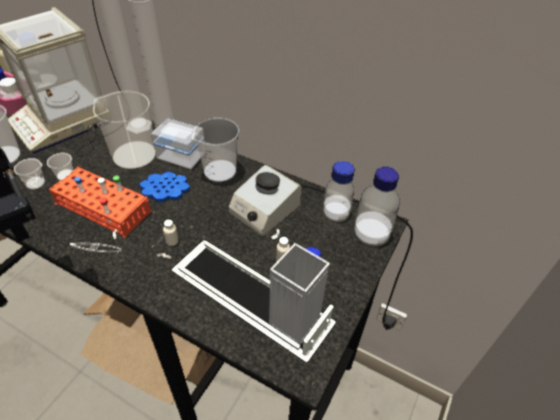

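View pics/top0.png

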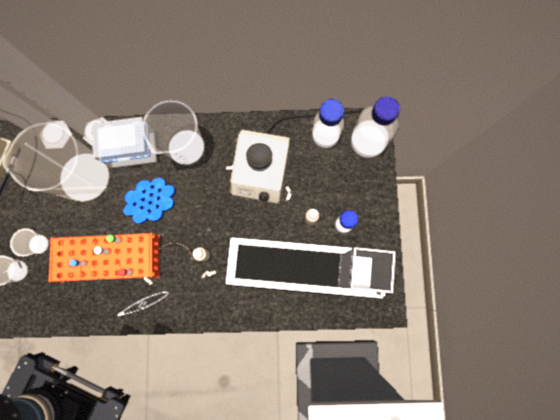

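The side view has the canister at about (298,295), with the stop at its right (about 318,328). In the top view the rest spans columns 228–392 and rows 239–298, with the canister rim at columns 352–395. The bottles are at (200,255), (313,215) and (347,222). I'll zoom in next.

Run:
```python
import cv2,numpy as np
a=cv2.imread("pics/top0.png")[200:310,215:415]; b=cv2.imread("pics/side0.png")[225:365,165:345]
cv2.imwrite("pics/topz.png",cv2.resize(a,None,fx=4,fy=4,interpolation=cv2.INTER_CUBIC))
cv2.imwrite("pics/sidez.png",cv2.resize(b,None,fx=4,fy=4,interpolation=cv2.INTER_CUBIC))
```

```text
(no output)
```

View pics/topz.png

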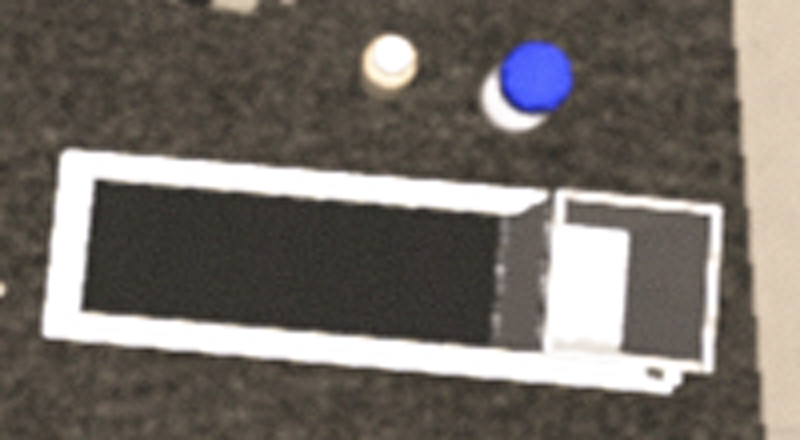

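View pics/sidez.png

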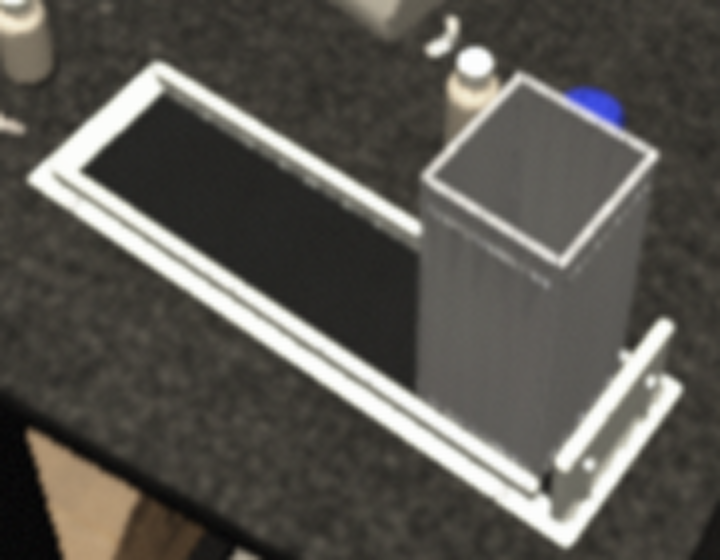

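```bash
cat > h.py <<'E'
import numpy as np
from bench import robot
def ray(n,p,z):
    c=robot.calibration(n); T=c["pose"]
    d=T[:3,:3]@np.array([(p[0]-c["cx"])/c["fx"],(p[1]-c["cy"])/c["fy"],1]); o=T[:3,3]
    return (o+d*(z-o[2])/d[2])[:2]
def px(n,P):
    c=robot.calibration(n);T=c["pose"];q=T[:3,:3].T@(np.asarray(P)-T[:3,3]);return np.array([c["fx"]*q[0]/q[2]+c["cx"],c["fy"]*q[1]/q[2]+c["cy"]])
E
python3 - <<'E'
from h import *
np.set_printoptions(precision=4,suppress=True)
S=lambda u,v,z:ray("side",(u/4+165-.4,v/4+225-.4),z)
T=lambda u,v,z:ray("top",(u/4+215-.4,v/4+200-.4),z)
def rep(name,P):
    P=np.array(P);print(name,P.tolist(),"mean",P.mean(0),"edges",np.linalg.norm(P-np.roll(P,-1,0),axis=1))
rep("rim S",[S(*p,.214) for p in[(520,73),(658,155),(563,267),(424,177)]])
rep("rim T",[T(*p,.214) for p in[(555,188),(723,204),(712,374),(543,352)]])
rep("rest S",[S(*p,.004) for p in[(155,62),(28,178),(568,547),(684,387)]])
rep("rest T",[T(*p,.004) for p in[(62,148),(42,340),(670,395)]])
print("bot b", T(536,77,.107),S(598,105,.107)); print("c",T(392,54,.084),S(475,62,.084)); print("a", ray("top",(200,254),.08),ray("side",(169,225),.08))
E
```

```text
rim S [[0.5088439475076509, 0.06729191034085594], [0.49746665166056525, -0.011889564663461694], [0.4193987617814688, -0.0012174721930212906], [0.431004839120394, 0.07687464276284248]] mean [0.4642 0.0328] edges [0.08   0.0788 0.0789 0.0784]
rim T [[0.5094338775436328, 0.06701273933864788], [0.4991758177026542, -0.01505164403957207], [0.417110233743873, -0.003888702040480918], [0.4298122815280012, 0.07722691025702547]] mean [0.4639 0.0313] edges [0.0827 0.0828 0.0821 0.0803]
rest S [[0.5571165738854765, 0.3442815049442606], [0.4439506209525577, 0.3574116341714758], [0.39831020536388145, -0.03057228137778706], [0.5137873658156916, -0.04450408670182038]] mean [0.4783 0.1567] edges [0.1139 0.3907 0.1163 0.3912]
rest T [[0.5594527982170994, 0.3427149095978439], [0.43924637947963674, 0.35611920503678596], [0.39519843978005353, -0.032381787290297254]] mean [0.4646 0.2222] edges [0.121  0.391  0.4095]
bot b [0.5809 0.0562] [0.5909 0.0553]
c [0.6005 0.136 ] [0.6008 0.1378]
a [0.5124 0.402 ] [0.5061 0.4002]
```

```bash
cat >> h.py <<'E'
from scipy.spatial.transform import Rotation as R
YAW=np.deg2rad(7.5)                       # heading of +x_rest, off world +y towards world +x
U=np.array([np.sin(YAW),np.cos(YAW),0]); V=np.array([-U[1],U[0],0]); Z=np.array([0,0,1.])
G=np.array([.4262,.0372,.196])+.006*U     # TCP at the grip: robot-side wall, 18 mm deep
PIV=np.array([*(G[:2]+.034*U[:2]),.004])
SGN=1
def rot(psi,s=None):
    s=s or SGN
    x=-Z; y=s*V; return R.from_rotvec(psi*V)*R.from_matrix(np.stack([x,y,np.cross(x,y)],1))
def arc(th,psi,h=.009,lift=0):
    H=PIV+R.from_rotvec(th*V).apply([*(-.034*U[:2]),G[2]+h-.004])
    q=rot(psi); return H+h*q.apply([1,0,0])+lift*Z,q
def rows(targets):
    s=robot.get_state(); q0=R.from_quat(s["ee_rot"]); p0=s["tcp_pos"]
    print("clk %.2f"%s["clock"],p0.round(4),"F",np.round(s["contact_force"],1),"w %.4f"%s["width"],"q",np.round(s["joint_positions"],2))
    for p,q in targets: print((q0.inv().apply(p-p0)*1000).round(1).tolist(),(q0.inv()*q).as_rotvec().round(3).tolist())
E
python3 - <<'E'
from h import *
print(G,PIV,U)
for s in(1,-1):
    q=R.from_quat(robot.get_state()["ee_rot"]);print(s,(q.inv()*rot(0,s)).as_rotvec(),(q.inv()*rot(.8,s)).as_rotvec())
for s in(1,-1):
    import h; h.SGN=s
    p,q=arc(np.pi/2,.8); print(p); rows([(p+[0,0,.17],q)])
E
```

```text
[0.42698316 0.04314867 0.196     ] [0.43142105 0.07685779 0.004     ] [0.13052619 0.99144486 0.        ]
1 [-1.88467062e+00 -2.06947566e-03  1.04513314e-03] [-1.77015036  0.5418417  -0.74725074]
-1 [1.25692089e+00 9.59076525e-04 1.89907433e-03] [ 1.18622864 -0.68874465 -0.49941813]
[0.45681411 0.26973724 0.03172964]
clk 0.10 [0.2685 0.5636 0.2217] F [-0.1 -0.4  0.1] w 0.0874 q [ 0.95  0.53  1.43 -0.    1.18 -0.18]
[20.2, -184.2, 296.4] [-1.77, 0.542, -0.747]
[0.45681411 0.26973724 0.03172964]
clk 0.10 [0.2685 0.5636 0.2217] F [-0.1 -0.4  0.1] w 0.0874 q [ 0.95  0.53  1.43 -0.    1.18 -0.18]
[20.2, -184.2, 296.4] [1.186, -0.689, -0.499]
```

arm_command(plan=[{"linear": [20, -184, 296], "rot": [1.186, -0.689, -0.499], "fingers": 0.65}, {"linear": [20, -184, 296], "rot": [1.186, -0.689, -0.499], "fingers": 0.65}, {"linear": [20, -184, 296], "rot": [1.186, -0.689, -0.499], "fingers": 0.65}, {"linear": [20, -184, 296], "rot": [1.186, -0.689, -0.499], "fingers": 0.65}, {"linear": [20, -184, 296], "rot": [1.186, -0.689, -0.499], "fingers": 0.65}], squeeze=10)

```text
clock: 0.72
tcp_pos: [0.4377, 0.3001, 0.2045]
ee_rot: [0.253, 0.433, -0.534, 0.681]
contact_force: [0.4, 0.3, 0.4]
width: 0.0448
```

```bash
sed -i 's/^SGN=1/SGN=-1/' h.py
python3 - <<'E'
from h import *
p,q=arc(np.pi/2,.8); rows([(p+[0,0,.17],q)])
E
```

```text
clk 0.72 [0.4377 0.3001 0.2045] F [0.4 0.3 0.4] w 0.0448 q [ 0.64  0.59  1.5  -0.46  1.36  0.47]
[18.8, 9.2, 29.2] [0.419, -0.245, -0.179]
```

arm_command(plan=[{"linear": [15, 5, 22], "rot": [0.4, -0.23, -0.17], "fingers": 0.65}, {"linear": [15, 5, 22], "rot": [0.4, -0.23, -0.17], "fingers": 0.65}, {"linear": [15, 5, 22], "rot": [0.4, -0.23, -0.17], "fingers": 0.65}, {"linear": [15, 5, 22], "rot": [0.4, -0.23, -0.17], "fingers": 0.65}])

```text
clock: 1.23
tcp_pos: [0.45, 0.2778, 0.2004]
ee_rot: [-0.282, -0.261, 0.688, -0.615]
contact_force: [-0.7, -0.6, 1.1]
width: 0.0307
```

Run:
```python
from h import *
p,q=arc(np.pi/2,.8); rows([(p+[0,0,.17],q),(G+[0,0,.07],rot(0)),(arc(.4,.2,lift=.07)),(arc(.9,.5,lift=.07)),(arc(1.57,.8,lift=.07))])
```

```text
clk 1.23 [0.45   0.2778 0.2004] F [-0.7 -0.6  1.1] w 0.0307 q [ 0.64  0.73  1.36 -0.54  1.64  0.87]
[4.1, 7.6, 6.2] [0.026, -0.017, -0.008]
[119.7, 1.2, 213.4] [0.028, 0.783, 0.003]
[65.6, 3.1, 155.6] [0.028, 0.583, -0.0]
[36.9, 5.8, 61.7] [0.027, 0.283, -0.004]
[74.9, 8.9, -64.2] [0.026, -0.017, -0.008]
```

arm_command(plan=[{"linear": [0, 2, 100], "rot": [0.02, 0.2, 0], "fingers": 0.65}, {"linear": [0, 1, 120], "rot": [0.03, 0.39, 0], "fingers": 0.65}, {"linear": [30, 1, 170], "rot": [0.03, 0.58, 0], "fingers": 0.65}, {"linear": [119, 1, 213], "rot": [0.028, 0.783, 0.003], "fingers": 0.65}, {"linear": [119, 1, 213], "rot": [0.028, 0.783, 0.003], "fingers": 0.65}])

```text
clock: 1.85
tcp_pos: [0.4252, 0.0412, 0.2687]
ee_rot: [0.535, 0.464, -0.53, 0.467]
contact_force: [0.0, -0.7, 0.3]
width: 0.0306
```

arm_command(plan=[{"linear": [0, 0, 0], "rot": [0, 0, 0], "fingers": 0.65}, {"linear": [0, 0, 0], "rot": [0, 0, 0], "fingers": 0.65}])

```text
clock: 2.1
tcp_pos: [0.4261, 0.0441, 0.2681]
ee_rot: [0.533, 0.465, -0.531, 0.467]
contact_force: [0.9, -0.3, -0.3]
width: 0.0301
```

Run:
```python
from h import *
import cv2
rows([(G+[0,0,.07],rot(0)),(G,rot(0))])
for n,(a,b,c,d) in dict(top=(170,310,215,415),side=(205,345,185,385)).items():
    cv2.imwrite(f"pics/{n}1.png",cv2.resize(robot.camera(n)[a:b,c:d,::-1],None,fx=3,fy=3,interpolation=cv2.INTER_CUBIC))
a,b=[cv2.imread(f"pics/{n}1.png") for n in("top","side")]
m=np.vstack([a[:300],b[:300]]) if 0 else None
cv2.imwrite("pics/both1.png",cv2.resize(np.hstack([a,b]),(800,280)))
```

```text
clk 2.10 [0.4261 0.0441 0.2681] F [ 0.9 -0.3 -0.3] w 0.0301 q [-0.16  0.19  1.84  0.    1.1  -0.03]
[2.1, 0.9, 0.8] [-0.001, -0.001, -0.004]
[72.1, 0.7, 0.9] [-0.001, -0.001, -0.004]
```

View pics/both1.png

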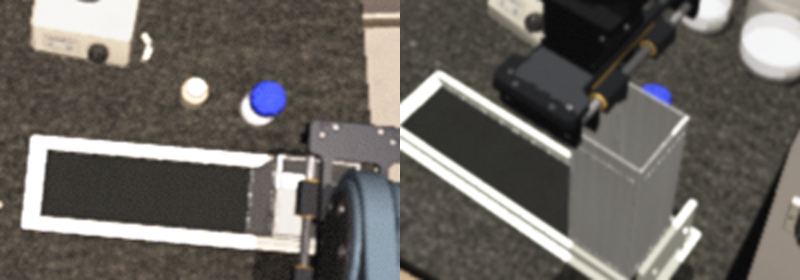

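The fingers straddle the robot-side wall in both views: one is over the mouth at about (308,197) in the left half, the other outside at about (303,258). Next I descend and pinch the wall lightly.

arm_command(plan=[{"linear": [40, 0.5, 1], "rot": [0, 0, 0], "fingers": 0.65}, {"linear": [72, 0.5, 1], "rot": [0, 0, -0.004], "fingers": 0.65}, {"linear": [72, 0.5, 1], "rot": [0, 0, -0.004], "fingers": 0.65}, {"linear": [72, 0.5, 1], "rot": [0, 0, -0.004], "fingers": 0.8}, {"linear": [72, 0.5, 1], "rot": [0, 0, -0.004], "fingers": 0.85}])

```text
clock: 2.82
tcp_pos: [0.428, 0.0432, 0.1969]
ee_rot: [0.532, 0.466, -0.531, 0.467]
contact_force: [-0.2, -0.5, 0.5]
width: 0.0182
```

arm_command(plan=[{"linear": [0, 0, 0], "rot": [0, 0, 0], "fingers": 0.93}, {"linear": [0, 0, 0], "rot": [0, 0, 0], "fingers": 1}, {"linear": [0, 0, 0], "rot": [0, 0, 0], "fingers": 1}], squeeze=10)

```text
clock: 3.2
tcp_pos: [0.4267, 0.0428, 0.196]
ee_rot: [-0.532, -0.467, 0.532, -0.465]
contact_force: [-1.7, -0.7, 3.4]
width: 0.0029
```

Run:
```python
from h import *
rows([arc(np.deg2rad(t),np.deg2rad(t)*.5) for t in (2,5,8,11,14)])
```

```text
clk 3.20 [0.4267 0.0428 0.196 ] F [-1.7 -0.7  3.4] w 0.0029 q [-0.16  0.31  1.93  0.    0.9  -0.03]
[-1.0, 0.2, -7.2] [-0.001, -0.018, 0.002]
[-2.2, 0.2, -17.6] [-0.001, -0.045, 0.002]
[-2.8, 0.2, -28.0] [-0.001, -0.071, 0.002]
[-2.8, 0.2, -38.5] [-0.001, -0.097, 0.002]
[-2.3, 0.2, -48.9] [-0.001, -0.123, 0.002]
```

arm_command(plan=[{"linear": [-1, 0, -7], "rot": [0, -0.018, 0], "fingers": 1}, {"linear": [-2, 0, -17], "rot": [0, -0.045, 0], "fingers": 1}, {"linear": [-2.8, 0, -28], "rot": [0, -0.071, 0], "fingers": 1}, {"linear": [-2.8, 0, -38], "rot": [0, -0.097, 0], "fingers": 1}, {"linear": [-2.5, 0, -49], "rot": [0, -0.123, 0], "fingers": 1}])

```text
clock: 3.82
tcp_pos: [0.4334, 0.0913, 0.1982]
ee_rot: [-0.498, -0.437, 0.564, -0.494]
contact_force: [1.4, -1.0, -2.6]
width: 0.0029
```

Run:
```python
from h import *
import cv2
rows([arc(np.deg2rad(t),np.deg2rad(t)*.5) for t in (14,17,20,23,26,29)])
cv2.imwrite("pics/side2.png",cv2.resize(robot.camera("side")[205:345,185:345,::-1],None,fx=3,fy=3))
```

```text
clk 3.83 [0.4334 0.0913 0.1982] F [ 1.4 -1.  -2.6] w 0.0029 q [ 0.04  0.34  1.87 -0.15  0.96  0.26]
[-0.1, -0.1, 0.1] [-0.001, 0.002, 0.001]
[-0.3, -0.1, -10.4] [-0.001, -0.025, 0.001]
[-0.0, -0.1, -20.8] [-0.001, -0.051, 0.001]
[0.9, -0.1, -31.2] [-0.001, -0.077, 0.001]
[2.3, -0.1, -41.5] [-0.001, -0.103, 0.001]
[4.3, -0.1, -51.8] [-0.001, -0.129, 0.002]
```

View pics/side2.png

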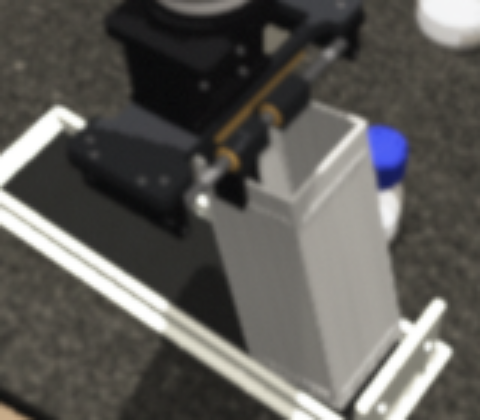

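The canister is leaning about 14° in the pinch, with its bottom edge still on the floor near the stop (about 340,400). I'll keep following the arc.

arm_command(plan=[{"linear": [0, 0, -10], "rot": [0, -0.025, 0], "fingers": 1}, {"linear": [0, 0, -21], "rot": [0, -0.051, 0], "fingers": 1}, {"linear": [1, 0, -31], "rot": [0, -0.077, 0], "fingers": 1}, {"linear": [2.3, 0, -41.5], "rot": [0, -0.103, 0], "fingers": 1}, {"linear": [4.3, 0, -52], "rot": [0, -0.129, 0], "fingers": 1}])

```text
clock: 4.5
tcp_pos: [0.44, 0.1419, 0.1875]
ee_rot: [-0.46, -0.404, 0.595, -0.52]
contact_force: [0.1, -0.9, -1.2]
width: 0.0025
```

Run:
```python
from h import *
rows([arc(np.deg2rad(t),np.deg2rad(t)*.5) for t in (29,32,35,38,41,44)])
```

```text
clk 4.50 [0.44   0.1419 0.1875] F [ 0.1 -0.9 -1.2] w 0.0025 q [ 0.23  0.43  1.79 -0.27  1.04  0.51]
[-0.0, -0.1, 0.2] [-0.0, -0.001, 0.002]
[1.2, -0.1, -10.2] [-0.0, -0.027, 0.002]
[2.9, -0.1, -20.5] [-0.0, -0.053, 0.002]
[5.2, -0.1, -30.7] [-0.0, -0.079, 0.002]
[8.0, -0.1, -40.7] [-0.0, -0.106, 0.002]
[11.4, -0.1, -50.6] [-0.0, -0.132, 0.002]
```

arm_command(plan=[{"linear": [1.2, 0, -10], "rot": [0, -0.027, 0], "fingers": 1}, {"linear": [3, 0, -20.5], "rot": [0, -0.053, 0], "fingers": 1}, {"linear": [5, 0, -31], "rot": [0, -0.08, 0], "fingers": 1}, {"linear": [8, 0, -41], "rot": [0, -0.106, 0], "fingers": 1}, {"linear": [11.4, 0, -51], "rot": [0, -0.132, 0.002], "fingers": 1}])

```text
clock: 5.12
tcp_pos: [0.4461, 0.1884, 0.1635]
ee_rot: [-0.42, -0.368, 0.624, -0.547]
contact_force: [-0.3, -0.8, -0.8]
width: 0.003
```

Run:
```python
from h import *
import cv2
rows([arc(np.deg2rad(t),np.deg2rad(t)*.5) for t in (44,47,50,53,56,59)])
cv2.imwrite("pics/side3.png",cv2.resize(robot.camera("side")[205:345,165:345,::-1],None,fx=3,fy=3))
```

```text
clk 5.12 [0.4461 0.1884 0.1635] F [-0.3 -0.8 -0.8] w 0.0030 q [ 0.38  0.54  1.7  -0.37  1.13  0.71]
[-0.0, -0.0, 0.8] [-0.0, 0.001, 0.0]
[2.5, -0.0, -9.3] [-0.0, -0.026, 0.0]
[5.6, -0.0, -19.3] [-0.0, -0.052, 0.0]
[9.2, -0.0, -29.1] [-0.0, -0.078, 0.0]
[13.4, -0.0, -38.7] [-0.0, -0.104, 0.0]
[18.0, -0.0, -48.1] [-0.0, -0.13, 0.0]
```

View pics/side3.png

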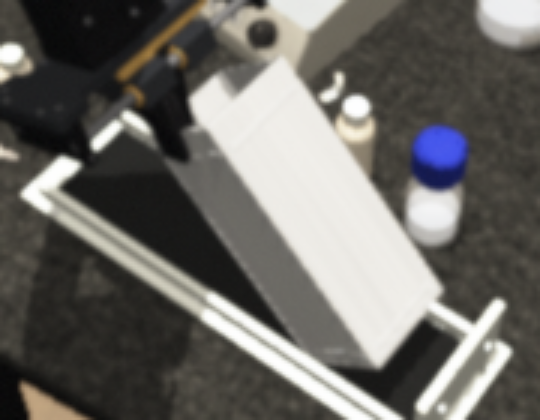

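The canister is at about 45° with its pivot edge on the floor, still pinched, and the bottles haven't moved. Lowering on.

arm_command(plan=[{"linear": [2.5, 0, -9.5], "rot": [0, -0.026, 0], "fingers": 1}, {"linear": [5.6, 0, -19.5], "rot": [0, -0.052, 0], "fingers": 1}, {"linear": [9.2, 0, -29], "rot": [0, -0.078, 0], "fingers": 1}, {"linear": [13.4, 0, -39], "rot": [0, -0.104, 0], "fingers": 1}, {"linear": [18, 0, -48], "rot": [0, -0.13, 0], "fingers": 1}])

```text
clock: 5.8
tcp_pos: [0.4512, 0.2265, 0.1286]
ee_rot: [-0.379, -0.332, 0.649, -0.57]
contact_force: [0.0, -0.3, -0.2]
width: 0.0032
```

Run:
```python
from h import *
rows([arc(np.deg2rad(t),np.deg2rad(t)*.5) for t in (59,62,65,68,71,74)])
```

```text
clk 5.80 [0.4512 0.2265 0.1286] F [ 0.  -0.3 -0.2] w 0.0032 q [ 0.49  0.67  1.6  -0.44  1.22  0.85]
[0.1, -0.0, 0.6] [-0.0, -0.0, -0.001]
[4.0, -0.0, -9.1] [-0.0, -0.027, -0.001]
[8.4, -0.0, -18.5] [-0.0, -0.053, -0.001]
[13.3, -0.0, -27.8] [-0.0, -0.079, -0.001]
[18.7, -0.1, -36.8] [-0.0, -0.105, -0.001]
[24.5, -0.1, -45.4] [-0.0, -0.131, -0.001]
```

arm_command(plan=[{"linear": [4, 0, -9], "rot": [0, -0.027, 0], "fingers": 1}, {"linear": [8.4, 0, -18.5], "rot": [0, -0.053, 0], "fingers": 1}, {"linear": [13.3, 0, -28], "rot": [0, -0.079, 0], "fingers": 1}, {"linear": [18.7, 0, -37], "rot": [0, -0.105, 0], "fingers": 1}, {"linear": [24.5, 0, -45.5], "rot": [0, -0.131, 0], "fingers": 1}])

```text
clock: 6.42
tcp_pos: [0.4549, 0.2538, 0.0849]
ee_rot: [-0.336, -0.294, 0.673, -0.59]
contact_force: [-0.3, 3.6, -0.5]
width: 0.0029
```

Run:
```python
from h import *
rows([arc(np.deg2rad(t),np.deg2rad(t)*.5) for t in (74,76.5,79,81.5,84,86.5,89,90,91)])
```

```text
clk 6.42 [0.4549 0.2538 0.0849] F [-0.3  3.6 -0.5] w 0.0029 q [ 0.57  0.81  1.5  -0.5   1.31  0.95]
[0.1, -0.1, 0.1] [-0.0, -0.001, -0.001]
[4.3, -0.2, -7.5] [-0.0, -0.023, -0.001]
[8.9, -0.2, -14.9] [-0.0, -0.045, -0.001]
[13.9, -0.2, -22.1] [-0.001, -0.066, -0.001]
[19.1, -0.2, -29.1] [-0.001, -0.088, -0.001]
[24.7, -0.2, -35.9] [-0.001, -0.11, -0.001]
[30.5, -0.2, -42.4] [-0.001, -0.132, -0.001]
[32.9, -0.2, -44.9] [-0.001, -0.141, -0.001]
[35.4, -0.2, -47.4] [-0.001, -0.149, -0.001]
```

arm_command(plan=[{"linear": [4.3, 0, -7.5], "rot": [0, -0.023, 0], "fingers": 1}, {"linear": [9, 0, -15], "rot": [0, -0.045, 0], "fingers": 1}, {"linear": [14, 0, -22], "rot": [0, -0.066, 0], "fingers": 1}, {"linear": [19, 0, -29], "rot": [0, -0.088, 0], "fingers": 1}, {"linear": [24.7, 0, -36], "rot": [0, -0.11, 0], "fingers": 1}])

```text
clock: 7.05
tcp_pos: [0.4556, 0.2664, 0.0441]
ee_rot: [-0.297, -0.261, 0.691, -0.605]
contact_force: [-1.0, 1.4, -1.4]
width: 0.0032
```

Run:
```python
from h import *
rows([arc(np.deg2rad(t),np.deg2rad(t)*.5) for t in (86.5,88,89,90,91)])
```

```text
clk 7.05 [0.4556 0.2664 0.0441] F [-1.   1.4 -1.4] w 0.0032 q [ 0.61  0.93  1.42 -0.54  1.38  1.01]
[-0.6, 0.8, -1.3] [0.0, 0.003, 0.002]
[2.4, 0.8, -5.6] [0.0, -0.01, 0.002]
[4.4, 0.8, -8.4] [0.0, -0.019, 0.002]
[6.5, 0.8, -11.2] [0.0, -0.027, 0.002]
[8.7, 0.8, -13.9] [0.0, -0.036, 0.002]
```

arm_command(plan=[{"linear": [2.4, 0, -5.5], "rot": [0, -0.01, 0], "fingers": 1}, {"linear": [4.4, 0, -8.4], "rot": [0, -0.019, 0], "fingers": 1}, {"linear": [6.5, 0, -11], "rot": [0, -0.027, 0], "fingers": 1}, {"linear": [6.5, 0, -11], "rot": [0, -0.027, 0], "fingers": 1}])

```text
clock: 7.55
tcp_pos: [0.4559, 0.2697, 0.0316]
ee_rot: [-0.288, -0.253, 0.695, -0.608]
contact_force: [-4.5, -3.0, -0.5]
width: 0.0029
```

Run:
```python
from h import *
import cv2
rows([arc(np.deg2rad(t),np.deg2rad(t)*.5) for t in (90,91)])
a=cv2.resize(robot.camera("side")[205:345,165:345,::-1],None,fx=2.2,fy=2.2);b=cv2.resize(robot.camera("top")[190:330,215:395,::-1],None,fx=2.2,fy=2.2)
cv2.imwrite("pics/b4.png",np.hstack([a,b]))
```

```text
clk 7.55 [0.4559 0.2697 0.0316] F [-4.5 -3.  -0.5] w 0.0029 q [ 0.62  0.97  1.4  -0.55  1.4   1.03]
[-0.2, 0.9, -0.2] [0.001, -0.002, 0.002]
[1.9, 0.9, -3.0] [0.001, -0.011, 0.002]
```

View pics/b4.png

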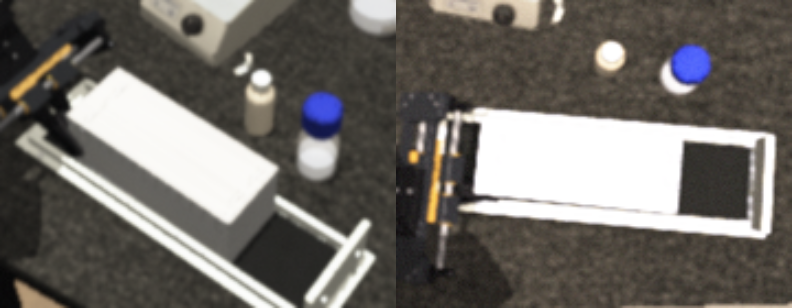

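The canister is lying down between the rails, with about 92 mm of floor showing to the stop plate and the bottles standing. I'll release and back off along the fingers.

arm_command(plan=[{"linear": [0, 0, 0], "rot": [0, 0, 0], "fingers": 0.8}, {"linear": [0, 0, 0], "rot": [0, 0, 0], "fingers": 0.8}, {"linear": [-30, 0, 0], "rot": [0, 0, 0], "fingers": 0.8}, {"linear": [-80, 0, 0], "rot": [0, 0, 0], "fingers": 0.8}, {"linear": [-120, 0, 0], "rot": [0, 0, 0], "fingers": 0.8}])

```text
clock: 8.28
tcp_pos: [0.4697, 0.3561, 0.1189]
ee_rot: [-0.291, -0.253, 0.693, -0.609]
contact_force: [0.5, -0.4, 0.0]
width: 0.0177
```

Run:
```python
from h import *
import h, cv2
S=robot.camera("side");T=robot.camera("top")
# rest axis from measured corners
C=np.array([.478,.1565]);u=np.array([.114,.9935]);v=np.array([-u[1],u[0]])
for x in(.125,):   # rim expected
    print("expected rim centre",C+x*u)
# rim top edge from top view: bright top face, z=.084
cv2.imwrite("pics/t5.png",cv2.resize(T[200:310,215:415,::-1],None,fx=4,fy=4))
import math
Q=lambda psi:R.from_rotvec(psi*np.r_[v,0])*R.from_matrix(np.stack([-Z,-np.r_[v,0],np.cross(-Z,-np.r_[v,0])],1))
P=lambda x,z:np.r_[C+x*u,z]
rows([(P(.165,.13),Q(.1)),(P(.165,.04),Q(.1)),(P(.033+.0095,.04),Q(.1))])
```

```text
expected rim centre [0.49225   0.2806875]
clk 8.38 [0.4713 0.3588 0.1206] F [-0.5 -0.1 -0.3] w 0.0173 q [ 0.71  0.91  1.18 -0.49  1.66  0.95]
[17.7, 30.3, 31.3] [-0.017, 0.672, -0.003]
[82.3, 29.4, -31.5] [-0.017, 0.672, -0.003]
[167.7, 31.0, 56.3] [-0.017, 0.672, -0.003]
```

View pics/t5.png

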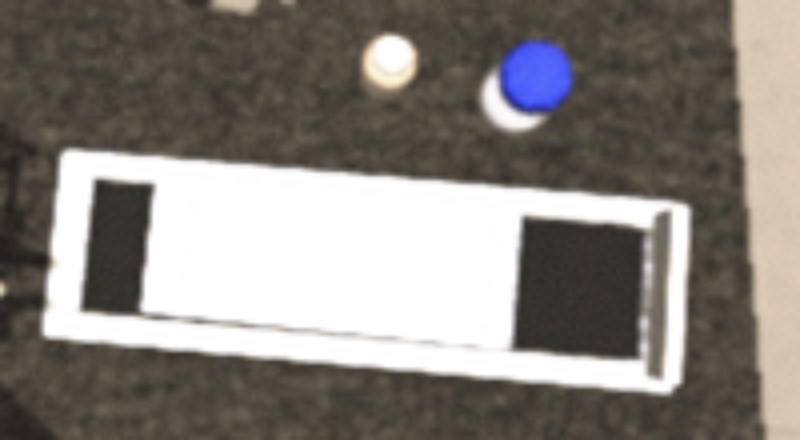

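```bash
cat >> h.py <<'E'
C=np.array([.478,.1565]);u=np.array([.114,.9935]);v=np.array([-u[1],u[0]]);v3=np.r_[v,0]
Q=lambda psi:R.from_rotvec(psi*v3)*R.from_matrix(np.stack([-Z,-v3,np.cross(-Z,-v3)],1))
P=lambda x,z:np.r_[C+x*u,z]
def rest(p): return np.array([(p-C)@u,(p-C)@v])
E
python3 - <<'E'
from h import *
T=lambda a,b,z:ray("top",(a/4+215-.4,b/4+200-.4),z)
for p in[(155,183),(142,313),(525,214),(513,350)]: print(rest(T(*p,.084)).round(4))
for p in[(645,225),(641,357)]: print("stop foot",rest(T(*p,.004)).round(4))
rows([(P(.155,.14),Q(.1))])
E
```

```text
[ 0.1251 -0.0366]
[0.1253 0.0384]
[-0.0898 -0.037 ]
[-0.0878  0.0408]
stop foot [-0.1765 -0.0425]
stop foot [-0.1781  0.0392]
clk 8.38 [0.4713 0.3588 0.1206] F [-0.5 -0.1 -0.3] w 0.0173 q [ 0.71  0.91  1.18 -0.49  1.66  0.95]
[17.6, 30.5, 45.4] [-0.017, 0.672, -0.003]
```

arm_command(plan=[{"linear": [5, 15, 20], "rot": [-0.01, 0.2, 0], "fingers": 0.24}, {"linear": [10, 30, 35], "rot": [-0.017, 0.4, 0], "fingers": 0.24}, {"linear": [17, 30, 45], "rot": [-0.017, 0.672, 0], "fingers": 0.24}, {"linear": [17, 30, 45], "rot": [-0.017, 0.672, 0], "fingers": 0.24}, {"linear": [17, 30, 45], "rot": [-0.017, 0.672, 0], "fingers": 0.24}])

```text
clock: 9.0
tcp_pos: [0.4918, 0.304, 0.137]
ee_rot: [-0.497, -0.444, 0.559, -0.493]
contact_force: [0.6, 0.5, -0.1]
width: 0.0592
```

Run:
```python
from h import *
rows([(P(.155,.14),Q(.1)),(P(.155,.04),Q(.1))])
```

```text
clk 9.00 [0.4918 0.304  0.137 ] F [ 0.6  0.5 -0.1] w 0.0592 q [ 0.41  0.61  1.57 -0.11  1.03  0.59]
[-3.8, 3.0, -6.6] [-0.005, 0.011, 0.007]
[95.6, 3.7, -17.6] [-0.005, 0.011, 0.007]
```

arm_command(plan=[{"linear": [0, 3, -5], "rot": [0, 0.01, 0.005], "fingers": 0.24}, {"linear": [50, 3, -12], "rot": [0, 0.01, 0.005], "fingers": 0.24}, {"linear": [95, 3, -17], "rot": [0, 0.01, 0.005], "fingers": 0.24}, {"linear": [95, 3, -17], "rot": [0, 0.01, 0.005], "fingers": 0.24}, {"linear": [95, 3, -17], "rot": [0, 0.01, 0.005], "fingers": 0.24}])

```text
clock: 9.62
tcp_pos: [0.4959, 0.3142, 0.0409]
ee_rot: [-0.501, -0.447, 0.553, -0.493]
contact_force: [0.3, 0.0, 0.5]
width: 0.0657
```

Run:
```python
from h import *
rows([(P(x,.04),Q(.1)) for x in (.155,.135,.12,.105,.09,.075,.06,.0425)])
```

```text
clk 9.62 [0.4959 0.3142 0.0409] F [0.3 0.  0.5] w 0.0657 q [ 0.42  0.75  1.61 -0.11  0.83  0.61]
[1.3, 0.2, 3.6] [0.0, -0.001, 0.0]
[3.3, 0.2, 23.5] [0.0, -0.001, 0.0]
[4.7, 0.2, 38.5] [0.0, -0.001, 0.0]
[6.2, 0.2, 53.4] [0.0, -0.001, 0.0]
[7.7, 0.2, 68.3] [0.0, -0.001, 0.0]
[9.2, 0.2, 83.3] [0.0, -0.001, 0.0]
[10.6, 0.2, 98.2] [0.0, -0.001, 0.0]
[12.4, 0.2, 115.6] [0.0, -0.001, 0.0]
```

arm_command(plan=[{"linear": [2, 0, 15], "rot": [0, 0, 0], "fingers": 0.24}, {"linear": [4, 0, 28], "rot": [0, 0, 0], "fingers": 0.24}, {"linear": [5, 0, 40], "rot": [0, 0, 0], "fingers": 0.24}, {"linear": [6, 0, 52], "rot": [0, 0, 0], "fingers": 0.24}, {"linear": [7, 0, 62], "rot": [0, 0, 0], "fingers": 0.24}])

```text
clock: 10.25
tcp_pos: [0.4892, 0.2516, 0.0411]
ee_rot: [-0.503, -0.446, 0.553, -0.492]
contact_force: [-0.8, 8.8, 5.3]
width: 0.0661
```

arm_command(plan=[{"linear": [1, 0, 10], "rot": [0, 0, 0], "fingers": 0.24}, {"linear": [2, 0, 20], "rot": [0, 0, 0], "fingers": 0.24}, {"linear": [3, 0, 30], "rot": [0, 0, 0], "fingers": 0.24}, {"linear": [4, 0, 40], "rot": [0, 0, 0], "fingers": 0.24}])

```text
clock: 10.75
tcp_pos: [0.4846, 0.2122, 0.0411]
ee_rot: [-0.503, -0.446, 0.552, -0.492]
contact_force: [-1.1, 8.8, 4.7]
width: 0.0663
```

Run:
```python
from h import *
import cv2
rows([(P(x,.04),Q(.1)) for x in (.0425,.04)])
p=robot.get_state()["tcp_pos"]; print(rest(p[:2]))
cv2.imwrite("pics/t6.png",cv2.resize(robot.camera("top")[200:310,215:415,::-1],None,fx=4,fy=4))
```

```text
clk 10.75 [0.4846 0.2122 0.0411] F [-1.1  8.8  4.7] w 0.0663 q [ 0.25  0.7   1.77 -0.14  0.7   0.48]
[2.4, -0.1, 13.4] [-0.003, -0.005, -0.002]
[2.6, -0.1, 15.9] [-0.003, -0.005, -0.002]
[ 0.05604528 -0.00018341]
```

View pics/t6.png

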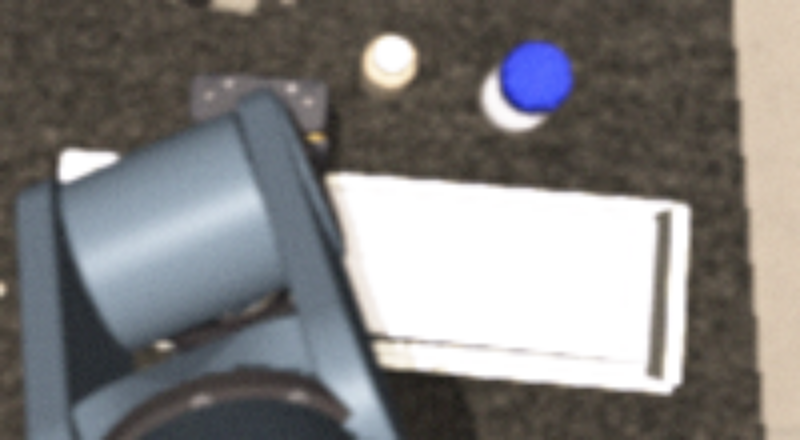

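The canister now reaches nearly to the stop plate (about column 655), and the force is a steady sliding 9 N. I'll push in small steps until the force rises.

arm_command(plan=[{"linear": [0.2, 0, 2.5], "rot": [0, 0, 0], "fingers": 0.24}, {"linear": [0.5, 0, 5], "rot": [0, 0, 0], "fingers": 0.24}, {"linear": [0.5, 0, 5], "rot": [0, 0, 0], "fingers": 0.24}])

```text
clock: 11.18
tcp_pos: [0.4839, 0.2069, 0.041]
ee_rot: [-0.503, -0.446, 0.553, -0.492]
contact_force: [-0.3, 7.1, 4.7]
width: 0.0663
```

arm_command(plan=[{"linear": [0.2, 0, 2], "rot": [0, 0, 0], "fingers": 0.24}, {"linear": [0.4, 0, 4], "rot": [0, 0, 0], "fingers": 0.24}, {"linear": [0.4, 0, 4], "rot": [0, 0, 0], "fingers": 0.24}])

```text
clock: 11.55
tcp_pos: [0.4835, 0.2031, 0.0411]
ee_rot: [-0.503, -0.446, 0.553, -0.492]
contact_force: [-1.1, 8.0, 4.9]
width: 0.0662
```

arm_command(plan=[{"linear": [0.2, 0, 2], "rot": [0, 0, 0], "fingers": 0.24}, {"linear": [0.2, 0, 2], "rot": [0, 0, 0], "fingers": 0.24}])

```text
clock: 11.8
tcp_pos: [0.4833, 0.2011, 0.0411]
ee_rot: [-0.503, -0.446, 0.552, -0.492]
contact_force: [-0.9, 7.7, 5.1]
width: 0.0662
```

arm_command(plan=[{"linear": [0.2, 0, 2], "rot": [0, 0, 0], "fingers": 0.24}, {"linear": [0.2, 0, 2], "rot": [0, 0, 0], "fingers": 0.24}])

```text
clock: 12.05
tcp_pos: [0.483, 0.1991, 0.0411]
ee_rot: [-0.503, -0.446, 0.553, -0.492]
contact_force: [-0.9, 8.4, 5.1]
width: 0.0662
```

arm_command(plan=[{"linear": [0.2, 0, 2], "rot": [0, 0, 0], "fingers": 0.24}, {"linear": [0.2, 0, 2], "rot": [0, 0, 0], "fingers": 0.24}])

```text
clock: 12.3
tcp_pos: [0.4829, 0.1975, 0.0411]
ee_rot: [-0.503, -0.446, 0.552, -0.492]
contact_force: [-0.4, 9.6, 5.1]
width: 0.0664
```

arm_command(plan=[{"linear": [0.2, 0, 2], "rot": [0, 0, 0], "fingers": 0.24}, {"linear": [0.2, 0, 2], "rot": [0, 0, 0], "fingers": 0.24}])

```text
clock: 12.55
tcp_pos: [0.4829, 0.1973, 0.0412]
ee_rot: [-0.505, -0.447, 0.552, -0.491]
contact_force: [-1.2, 16.5, 5.4]
width: 0.0665
```

arm_command(plan=[{"linear": [0, 0, 2], "rot": [0, 0, 0], "fingers": 0.24}, {"linear": [0, 0, 2], "rot": [0, 0, 0], "fingers": 0.24}])

```text
clock: 12.8
tcp_pos: [0.4829, 0.1971, 0.0413]
ee_rot: [-0.506, -0.447, 0.551, -0.491]
contact_force: [-1.8, 22.0, 3.8]
width: 0.0665
```

Motion stopped and the force climbed to 22 N, so the canister is against the stop. I'll back off and lift clear.

arm_command(plan=[{"linear": [0, 0, -10], "rot": [0, 0, 0], "fingers": 0.24}, {"linear": [0, 0, -35], "rot": [0, 0, 0], "fingers": 0.24}, {"linear": [-50, 0, -45], "rot": [0, 0, 0], "fingers": 0.24}, {"linear": [-110, 0, -45], "rot": [0, 0, 0], "fingers": 0.24}, {"linear": [-150, 0, -80], "rot": [0, 0, 0], "fingers": 0.24}])

```text
clock: 13.42
tcp_pos: [0.4926, 0.2839, 0.1839]
ee_rot: [-0.501, -0.445, 0.555, -0.492]
contact_force: [0.8, 0.1, -0.6]
width: 0.066
```

arm_command(plan=[{"linear": [-30, 0, -60], "rot": [0, 0, 0], "fingers": 0.24}, {"linear": [-60, 0, -120], "rot": [0, 0, 0], "fingers": 0.24}, {"linear": [-60, 0, -120], "rot": [0, 0, 0], "fingers": 0.24}, {"linear": [-60, 0, -120], "rot": [0, 0, 0], "fingers": 0.24}])

```text
clock: 13.92
tcp_pos: [0.5063, 0.4094, 0.2286]
ee_rot: [-0.5, -0.447, 0.555, -0.493]
contact_force: [0.2, -0.0, 0.2]
width: 0.0663
```

Run:
```python
from h import *
import cv2
a=cv2.resize(robot.camera("side")[205:345,165:345,::-1],None,fx=3,fy=3)[:420];b=cv2.resize(robot.camera("top")[200:310,215:415,::-1],None,fx=4,fy=4)
cv2.imwrite("pics/s7.png",np.hstack([cv2.resize(a,(400,311)),cv2.resize(b[:, :],(400,220))[:220] if 0 else cv2.copyMakeBorder(cv2.resize(b,(400,220)),0,91,0,0,cv2.BORDER_CONSTANT)]))
```

```text
(no output)
```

View pics/s7.png

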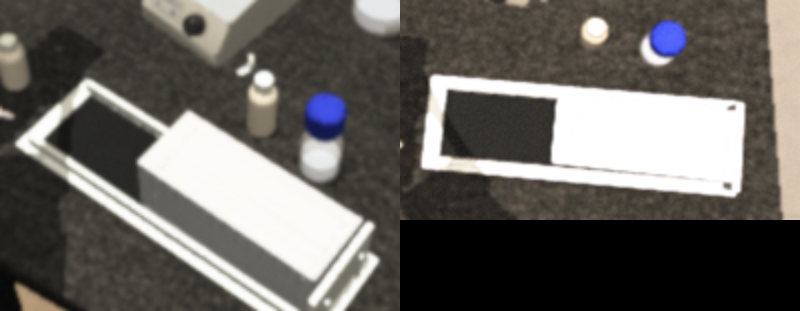

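The canister lies flat against the stop plate and all three bottles are standing. I'll do one numeric check of the rim and then hand in.

Run:
```python
from h import *
T=lambda a,b,z:ray("top",(a/4+215-.4,b/4+200-.4),z)
for p in[(314,196),(306,326)]: print(rest(T(*p,.084)).round(4), "expect x 0.033")
print(robot.get_state()["contact_force"], robot.job_done())
```

```text
[ 0.0324 -0.037 ] expect x 0.033
[0.0308 0.0376] expect x 0.033
the job is handed in; nothing more can be done
[-0.36527028 -0.8726424  -0.23109397] None
```

I tipped the canister over, lowered it onto its side and pushed it against the stop plate, then handed the job in after about 14 of the 54 s. No verdict is reported, so the result rests on my own checks.

- **Tipping:** Instead of one fingertip inside the mouth, I pinched the wall nearest the robot lightly (10 N), with one finger inside and one outside. I then followed an arc about the lower edge, mostly at about 0.4 rad/s, until it lay on the floor. It was never lifted.
- **Pushing home:** I pushed it about 92 mm along the rest with the open fingers on both side walls of the rim. I stopped when it no longer moved and the force rose from about 8 N to 22 N.
- **Last checks:** The rim measured 31–32 mm along the rest, against 33 mm expected when the bottom is home, which is within the 2 mm camera calibration. The two rim points put it about 1° off square. The last picture shows the canister flat between the rails, all three bottles standing, and the arm clear with the force near zero. No check failed or disagreed.

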